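# Set the coffee grinder back to its house mark and start it

## Robot

A 6-joint arm with a two-finger parallel gripper is mounted at the origin on the work surface. World frame = base frame: x ahead of the robot, y to its left, z up, the work surface at z = 0. Lengths are in mm, angles in rad, forces in N, time in s.
With the tool pointing down it reaches from about 400 to 925 mm from the base axis. Payload 12.5 kg.
Tool frame: the origin (TCP) lies midway between the tips of the shut fingers; the grasp point (between the pads) lies 19 mm behind it; z points along the fingers, y is the direction in which the jaws open and shut (so a half turn about z gives the same grasp; the last joint's range is limited). The gripper opens to 95 mm and grips with 3 to 60 N. Pads are 20 mm wide; open, the fingers measure 119 mm over their backs; the gripper's body (75 mm by 180 mm) begins 59 mm behind the grasp point.
Start: joints at [1.158, 0.491, 1.559, -0, 1.092, -0.106], TCP at [188.739, 595.839, 214.661] pointing down, gripper open.
Joint ranges: [-3.1, 3.1], [-0.84, 2.19], [0.05, 2.79], [-1.13, 4.28], [0.06, 2.93], [-2.69, 2.69]. Speed limits (rad/s): [2.22, 2.22, 2.79, 3.14, 3.14, 3.14].

## Interface

Orientations are given as [roll, pitch, yaw] about the fixed x, y, z axes, in that order (R = Rz(yaw) Ry(pitch) Rx(roll)).
In Python, from cell import env gives the robot as it stands.
- The arm moves only by the tool drive_tool, never from a script. Its argument "increments" is a list of rows, each a list of 2 entries, a list of its own where there are three numbers: the shift along the tool's x, y, z as a fraction of full scale, then the turn, a rotation vector about the tool's x, y, z as a fraction of full scale. In form: [[[x, y, z], [ax, ay, az]], ...]. A call has 1 to 5 rows; each row shifts and turns the commanded pose from where the row before left it, along the tool's axes as they then stand; what a row does not reach is not made up. Full scale, the value 1, is 30 mm for a shift and 0.08 rad for a turn. A row lasts 1/12 s, in which the tool goes at most 41.7 mm and 7.16 degrees, less where a joint would pass 70% of its speed; a pose out of reach is approached as far as the arm can. A call with a number of a shift or a turn outside -1 to 1 is refused whole. A call with a gripper value outside its range is refused whole. "jaw" is the opening, from -1 (shut) to 1 (fully open), so that 0 is half open, set as the call begins (left out, the last holds). The fingers move at their own pace and stop on an object; the grip force is fixed at half the most. Time passes only in rows, so rows that do not move let the fingers close. It gives the time, the measured TCP pose, the force and the opening at its end, in the units of the state.
- env.state(): the state, without advancing time (a new reading comes with each control period).
- env.read_camera(name): name is "side" or "top"; returns a dict with "pixels" (384x512x3 uint8, blue, green, red), "vertical_fov" (degrees; the focal length in pixels is half the picture's height over the tangent of half this angle, whatever the lens; pixels are square), "cx", "cy" (the principal point, pixels), "world_to_cam" (4x4, takes a point from world to camera coordinates). Camera axes: x right, y down, z forward; pixel columns grow to the right and rows downward; lengths in mm; the calibration is good to about 2 mm. A picture is of the moment at which its call begins. There is no depth.
- env.job_done(): hands the job in, once; it reports no verdict.
Trained networks look in a picture, given as the dict that the camera call returned (one of the last four; its "shot" number tells which), for a name from the list of things; names that differ only in an ending like _2 or _b are one class to them, and where a whole thing is asked for, a point or a joint stands for the part that bears it (a point fixed in the world has none). Each returns a list of dicts, best first, with "score" (0 to 1); they miss things now and then, are a little off and sometimes report something else, mostly with a low value. They report only what shows in the picture. A call takes as long as a camera call.
- env.boxes_of(target, picture): "point" ([x, y, z] in mm, in world coordinates, good to about 4 mm: the middle of the surface that is visible of it).
- env.tip_of(target, picture): "point" ([x, y, z] in mm, in world coordinates, good to about 4 mm: a listed point, or the origin of a listed thing).
The state is a dict: "t": time; "joints": joint angles; "qvel": joint speeds; "tau": joint torques, N m; "eef_pos": TCP position; "tcp_rot": TCP orientation; "ft_force": force on the tool from outside, world axes, zero at the start; "moment": the same for the moment, N m; "opening": opening from 0.0 (shut) to 1.0 (fully open).
Only numpy, scipy, OpenCV 4.12 (cv2) and the standard library are available. Lean on these libraries where they do the work, as an engineer would, in place of code of your own. Each camera call takes 0.05 s, during which the arm holds its last target.

## Task

Set the coffee grinder for the next espresso: with a fingertip on the big black knurled grind dial, turn it clockwise (seen from above) until its white line has clicked into place at the orange house mark. Only then press the green start button on the grinder's nose all the way down, let it spring back and move clear. Pick nothing up: the lid, the cups, the tamper and everything else on the counter stay where they are.

Things in the scene. Friction and masses are not known exactly. Their poses are not given: they have to be found in the camera images.
- grinder: Graphite single-dose coffee grinder, fixed. Origin on the counter under the dial's axis; x axis to its rear (the nose with the button points to -x), z up. On top: an aluminium scale flange, 164 mm in diameter, its top at 205 mm, with the grind dial on it; in the dial's middle the bean inlet, 48 mm in diameter, to 240 mm, with a loose lid on it.
- dial_top (a point): Centre of the top of the grind dial, on its upright axis, 231 mm above the counter; does not turn. The dial is a black knurled drum, 120 mm in diameter, 26 mm high, too wide to grasp. Its flat top is free from 30 to 60 mm from the axis, its rim all round. A fingertip pressed on the top or against the rim turns it by friction; about 1.5 N along the rim carries it over a click.
- dial (a joint): Angle of the grind dial in rad; grows clockwise seen from above; range 0 to 2.513. A sprung ball holds it in clicks 0.314 rad apart, at whole multiples of 0.314; let go between two it snaps into the nearer one. The white line is at the orange mark at 1.257 (fourth click). It starts one to three clicks short of that (0.31 to 0.94).
- dial_line (a point): Outer end of the white line on the dial's top face, at the rim, 60 mm from the axis; turns with the dial. The line is 5 mm wide, runs from 32 to 59 mm from the axis and on down the rim.
- house_mark (a point): Where the outer end of the white line lies when at the house mark: over the dial's rim, at the height of its top, in line with the orange bar (8 mm wide, 21 mm long) on the aluminium flange just outside the dial. Black ticks on the flange mark the other clicks. Fixed on the grinder.
- start_top (a point): Centre of the top of the green round start button, 26 mm in diameter, 224 mm above the counter, on the nose 104 mm from the dial's axis. It goes 6 mm straight down into a black collar 42 mm in diameter (6 mm lower than the button's top); fully down takes 5 N, and it springs back. Moves with the button.
- start (a joint): Travel of the start button in m: 0 up, 0.006 fully down.
- lid_center (a point): Middle of the loose dark wooden lid on the bean inlet: 55 mm disc whose underside is 240 mm above the counter, with a 22 mm knob, its top 262 mm above the counter. Stays where it is.
- dose_cup_center (a point): Middle of the loose steel dosing cup, 58 mm in diameter and 55 mm high, standing on the grinder's foot under the spout. Stays where it is.
- pitcher_center (a point): Middle of a steel milk pitcher, 84 mm in diameter, 105 mm high, with a handle, standing beside the grinder. Stays where it is.
- tamper_center (a point): Middle of a tamper, steel foot 58 mm in diameter, wooden grip, 84 mm high, standing on the other side of the grinder. Stays where it is.
- saucer_center (a point): Middle of a white saucer, 150 mm in diameter, 18 mm high. Stays where it is.
- cup_center (a point): Middle of a white espresso cup, 68 mm in diameter, 55 mm high, on the saucer. Stays where it is.
- portafilter_center (a point): Middle of the steel basket (70 mm in diameter, 36 mm high) of a portafilter lying on the counter, with a black handle reaching 165 mm from the basket's middle. Stays where it is.
- milk_center (a point): Middle of a white milk bottle with a blue cap, 84 mm in diameter, 210 mm high. Stays where it is.

How it is judged (in metres and radians):
On the way, in this order (a step that is already met when the one before it is completed fails the run):
1. the dial has clicked in with its white line at the orange house mark and rests there (value of joint dial between 1.1766 and 1.3366 rad and velocity of joint dial between -0.1 and 0.1 rad/s), for 0.3 s.
2. then the start button is pressed all the way down (value of joint start above 0.0048 m), for 0.02 s.
At the end, for the whole second after the job is handed in: The dial rests in the click of the house mark (within 0.08 rad of 1.257), the start button has been pressed at least 4.8 mm down after that and is up again (less than 1.5 mm down) (value of joint dial between 1.1766 and 1.3366 rad and value of joint start below 0.0015 m and velocity of joint dial between -0.05 and 0.05 rad/s); the robot touches nothing.
It fails at once if the start button is pressed while the dial is off the house mark (value of joint start above 0.003 m and not (value of joint dial between 1.1366 and 1.3766 rad)).
It fails at once if the lid or the dosing cup on the grinder is lifted, carried or pushed more than 15 mm (distance of any of lid_center, dose_cup_center from where it was at the start of the episode above 0.015 m).
It fails at once if the pitcher or the tamper beside the grinder is lifted, carried or pushed more than 20 mm (distance of any of pitcher_center, tamper_center from where it was at the start of the episode above 0.02 m).
It fails at once if the cup, saucer, portafilter or milk bottle is lifted, carried or pushed more than 20 mm (distance of any of cup_center, saucer_center, portafilter_center, milk_center from where it was at the start of the episode above 0.02 m).
It also fails if it takes over 40 s, if anything falls off the work surface, if the arm or the gripper's body presses on something with over 40 N, if the wrist force passes 120 N, or if a joint passes its speed limit or range.

## Working session

There is one attempt and no reset: what is moved stays moved. The work goes in short steps, Python scripts to look and compute and a tool call to move; the robot and the scene stay as the last step left them, time stands still between calls to the robot, and variables do not carry over. Pictures are saved under pics/ and viewed, and the job is handed in when it is done.

Besides the shell and the picture viewer there is one more tool, called after "Request:" as a command line: name --argument value ..., lists and objects as JSON in quotes. drive_tool: Moves the arm, as the interface text tells. Its arguments: {"type":"object","properties":{"increments":{"type":"array","items":{"type":"array"}},"jaw":{"type":"number"}},"required":["increments"]}

```bash
ls; mkdir -p pics
cat > h.py <<'E'
import numpy as np, cv2
from cell import env
def K(p):
    f=p["pixels"].shape[0]/2/np.tan(np.radians(p["vertical_fov"])/2); return f,p["cx"],p["cy"]
def proj(p,X):
    f,cx,cy=K(p); c=np.array(p["world_to_cam"])@np.r_[X,1]; return np.array([cx+f*c[0]/c[2],cy+f*c[1]/c[2]])
def atz(p,u,v,z):
    f,cx,cy=K(p); M=np.array(p["world_to_cam"]); R=M[:3,:3]; o=-R.T@M[:3,3]; d=R.T@np.array([(u-cx)/f,(v-cy)/f,1]); return o+d*(z-o[2])/d[2]
E
python3 - <<'E'
from h import *
for n in ["top","side"]:
    p=env.read_camera(n); cv2.imwrite(f"pics/{n}0.png",p["pixels"])
    print(n,p["shot"],np.round(-np.array(p["world_to_cam"])[:3,:3].T@np.array(p["world_to_cam"])[:3,3]))
    for t in ["dial_top","dial_line","house_mark","start_top","lid_center","grinder","pitcher_center","tamper_center","milk_center"]:
        r=env.tip_of(t,p)
        print(t,[(np.round(a["point"]),round(a["score"],2),np.round(proj(p,a["point"]))) for a in r[:2]])
print(env.state())
E
```

```text
pics
top 1 [ 418.  -36. 1227.]
dial_top [(array([623., -94., 228.]), 0.68, array([279., 175.]))]
dial_line [(array([582., -51., 230.]), 0.76, array([263., 189.]))]
house_mark [(array([620., -37., 234.]), 0.92, array([259., 175.]))]
start_top []
lid_center [(array([ 618., -102.,  245.]), 0.82, array([282., 175.]))]
grinder [(array([618., -93.,  -3.]), 0.73, array([275., 190.]))]
pitcher_center [(array([ 609., -252.,   51.]), 0.74, array([323., 190.]))]
tamper_center [(array([616., -40., 233.]), 0.55, array([260., 177.])), (array([608.,  52.,  42.]), 0.48, array([232., 190.]))]
milk_center [(array([631., 421., 103.]), 0.88, array([115., 179.]))]
side 2 [ -12. -794.  865.]
dial_top [(array([619., -98., 232.]), 0.66, array([279., 179.])), (array([ 585., -501.,   22.]), 0.52, array([360., 313.]))]
dial_line [(array([584., -46., 232.]), 0.74, array([260., 176.]))]
house_mark [(array([617., -34., 230.]), 0.91, array([265., 171.])), (array([616., -95., 254.]), 0.37, array([278., 174.]))]
start_top [(array([511., -79., 222.]), 0.51, array([248., 191.]))]
lid_center [(array([ 618., -100.,  253
[... 313 characters left out ...]
(array([583., -49., 234.]), 0.18, array([260., 176.]))]
{'t': 1.0, 'joints': array([ 1.15839350e+00,  4.90888842e-01,  1.55888822e+00, -1.47327756e-05,
        1.09171096e+00, -1.05573342e-01]), 'qvel': array([-0.00020186, -0.00146693,  0.00210712,  0.00073501, -0.00151969,
        0.00037181]), 'tau': array([ 1.74308541e-03, -6.12483430e+01, -2.58434236e+01,  6.93605351e-02,
        4.45092749e-02, -4.83173744e-05]), 'eef_pos': array([188.74739737, 595.8389894 , 214.67194059]), 'tcp_rot': array([3.14148998e+00, 2.40279163e-05, 2.83476996e+00]), 'ft_force': array([ 0.8439416 ,  0.22629564, -0.0701316 ]), 'moment': array([-0.01870389,  0.0484103 , -0.03635722]), 'opening': 1.0006805823024716}
```

Run:
```python
from h import *
a=cv2.imread("pics/top0.png");b=cv2.imread("pics/side0.png")
c=cv2.resize(a[120:240,200:360],(800,600),interpolation=cv2.INTER_CUBIC);cv2.imwrite("pics/topc.png",c)
c=cv2.resize(b[130:250,200:360],(800,600),interpolation=cv2.INTER_CUBIC);cv2.imwrite("pics/sidec.png",c)
```

```text
(no output)
```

View pics/top0.png

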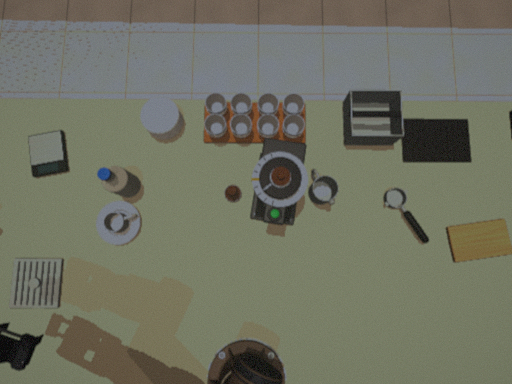

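View pics/topc.png

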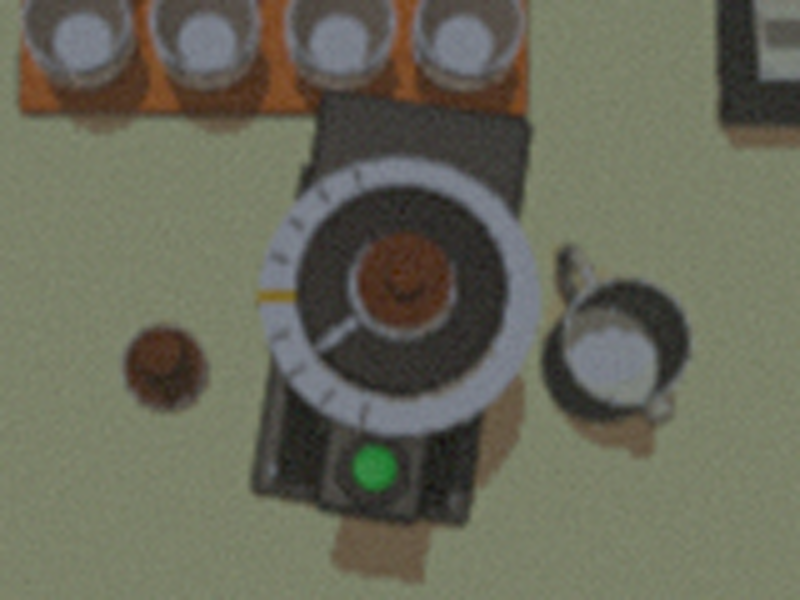

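View pics/sidec.png

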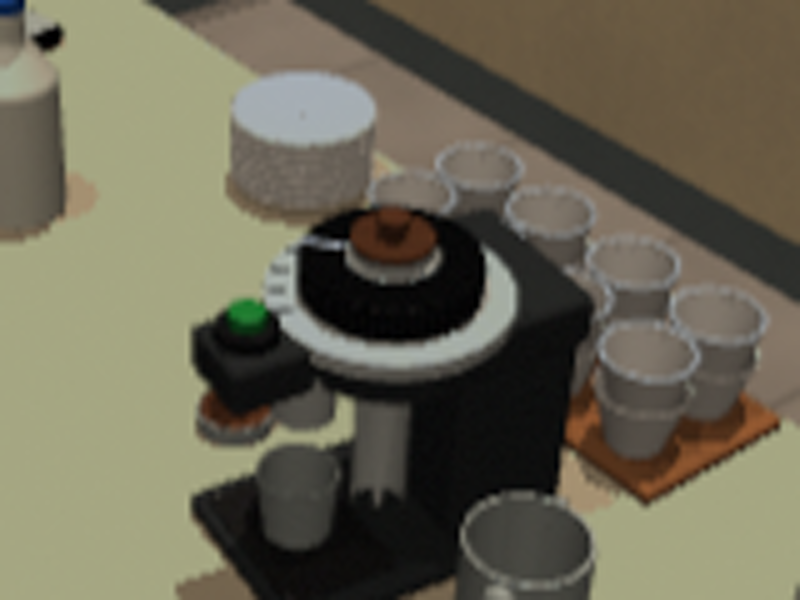

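View pics/side0.png

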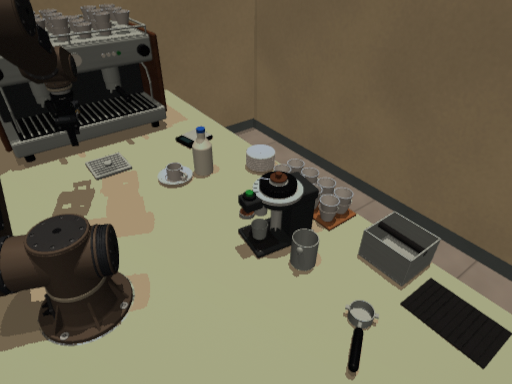

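Run:
```python
from h import *
p=env.read_camera("top");s=env.read_camera("side")
g=lambda x,y,z:atz(p,200+x*.2,120+y*.2,z)
c=g(400,297,205);print("flange",c)
hs=cv2.cvtColor(p["pixels"],cv2.COLOR_BGR2HSV)
def green(p):
    a=p["pixels"].astype(int);m=(a[...,1]>a[...,0]+60)&(a[...,1]>a[...,2]+60);y,x=np.nonzero(m);return x.mean(),y.mean(),m.sum()
u=green(p);b=atz(p,u[0],u[1],224);print("btn",u,b)
u=green(s);print("btn side",u,atz(s,u[0],u[1],222))
a=c[:2]
d=a-b[:2];print("dist",np.hypot(*d),"grinder yaw",np.arctan2(d[1],d[0]))
o=g(277,296,205);print("orange",o,np.arctan2(*(o-c)[1::-1]))
for q in [(355,322),(318,350)]:
    w=g(*q,231);print("line",w,np.hypot(*(w-c)[:2]),np.arctan2(*(w-c)[1::-1]))
for q in [(280,338),(298,375),(328,397),(365,410)]:
    w=g(*q,205);print("tick",np.arctan2(*(w-c)[1::-1]))
for pic in(p,s):
  for t in["dial_top","start_top","dial_line","house_mark","grinder"]:
    print(t,[(np.round(r["point"],1),round(r["score"],2)) for r in env.tip_of(t,pic)[:1]])
```

```text
flange [614.11559232 -99.51655945 205.        ]
btn (np.float64(274.4186046511628), np.float64(212.97674418604652), np.int64(43)) [514.40338638 -82.38065354 224.        ]
btn side (np.float64(249.0), np.float64(191.63636363636363), np.int64(22)) [512.49841158 -83.76641575 222.        ]
dist 101.17392591100747 grinder yaw -0.17019118160568872
orange [614.23368114 -28.0861666  205.        ] 1.5691431269699387
line [594.60614654 -72.43681155 231.        ] 33.375608169048654 2.195111825889752
line [578.45350659 -51.6073509  231.        ] 59.72500835000452 2.2106832542314176
tick 1.9109284495380048
tick 2.235043409948182
tick 2.526080319326579
tick 2.8440940308854348
dial_top [(array([620.6, -99.6, 226.3]), 0.65)]
start_top [(array([ 611.6, -250. ,   53. ]), 0.73)]
dial_line [(array([582.3, -51.9, 229.1]), 0.56)]
house_mark [(array([621.4, -36.4, 232.4]), 0.98)]
grinder [(array([618.4, -95.2,  -1.9]), 0.87)]
dial_top [(array([ 618.2, -100.2,  232.6]), 0.63)]
start_top [(array([513. , -81.3, 223.2]), 0.5)]
dial_line [(array([580.3, -47.4, 232.4]), 0.7)]
house_mark [(array([614.9, -35.2, 230. ]), 0.87)]
grinder [(array([618.7, -93.6,   3.8]), 0.62)]
```

Request:
drive_tool --increments '[[[0,0,-1],[0,0,0]],[[0,0,-1],[0,0,0]],[[0,0,-1],[0,0,0]],[[-0.9,-0.9,-0.3],[0,0,0]],[[-0.9,-0.9,0],[0,0,0]]]' --jaw -1

```text
t: 2.02
eef_pos: [223.9, 528.6, 316.0]
tcp_rot: [3.137, 0.001, 2.837]
ft_force: [0.9, 0.6, -0.8]
opening: 0.704
```

Request:
drive_tool --increments '[[[-0.9,-0.9,0],[0,0,0]],[[-0.9,-0.9,0],[0,0,0]],[[-0.9,-0.9,0],[0,0,0]],[[-0.9,-0.9,0],[0,0,0]],[[-0.9,-0.9,0],[0,0,0]]]'

```text
t: 2.43
eef_pos: [312.2, 356.9, 313.8]
tcp_rot: [3.141, 0.0, 2.835]
ft_force: [1.7, 0.0, 0.7]
opening: 0.357
```

Request:
drive_tool --increments '[[[-0.9,-0.9,0],[0,0,0]],[[-0.9,-0.9,0],[0,0,0]],[[-0.9,-0.9,0],[0,0,0]],[[-0.9,-0.9,0],[0,0,0]],[[-0.9,-0.9,0],[0,0,0]]]'

```text
t: 2.85
eef_pos: [400.2, 187.3, 313.9]
tcp_rot: [3.141, 0.001, 2.835]
ft_force: [0.7, 0.7, 0.2]
opening: 0.026
```

Request:
drive_tool --increments '[[[-0.9,-0.9,0],[0,0,0]],[[-0.9,-0.9,0],[0,0,0]],[[-0.9,-0.9,0],[0,0,0]],[[-0.9,-0.9,0],[0,0,0]],[[-0.9,-0.9,0],[0,0,0]]]'

```text
t: 3.27
eef_pos: [488.2, 17.7, 313.9]
tcp_rot: [3.141, 0.001, 2.835]
ft_force: [0.4, 0.4, 0.3]
opening: 0.004
```

Request:
drive_tool --increments '[[[0,0,0],[0,0,1]],[[0,0,0],[0,0,1]],[[0,0,0],[0,0,1]],[[0,0,0],[0,0,1]],[[0,0,0],[0,0,1]]]'

```text
t: 3.68
eef_pos: [487.7, 19.5, 313.7]
tcp_rot: [3.141, 0.0, 2.43]
ft_force: [-0.2, 0.3, 0.9]
opening: 0.006
```

Request:
drive_tool --increments '[[[0,0,0],[0,0,1]],[[0,0,0],[0,0,1]],[[0,0,0],[0,0,1]],[[0,0,0],[0,0,1]],[[0,0,0],[0,0,1]]]'

```text
t: 4.1
eef_pos: [487.7, 19.6, 313.7]
tcp_rot: [3.141, 0.0, 2.031]
ft_force: [0.6, -0.2, -0.3]
opening: 0.004
```

Request:
drive_tool --increments '[[[0,0,0],[0,0,1]],[[0,0,0],[0,0,0.4]],[[0,0,0],[0,0,0]]]'

```text
t: 4.35
eef_pos: [487.6, 19.7, 313.7]
tcp_rot: [3.141, -0.0, 1.921]
ft_force: [-0.5, 0.1, -0.2]
opening: 0.001
```

Request:
drive_tool --increments '[[[-0.86,0.19,0],[0,0,0]],[[-0.86,0.19,0],[0,0,0]],[[-0.86,0.19,0],[0,0,0]],[[-0.86,0.19,0],[0,0,0]],[[-0.86,0.19,0],[0,0,0]]]'

```text
t: 4.77
eef_pos: [559.4, -92.8, 313.7]
tcp_rot: [3.141, 0.0, 1.924]
ft_force: [0.2, -0.0, 0.5]
opening: 0.004
```

Request:
drive_tool --increments '[[[-0.86,0.19,0],[0,0,0]],[[0,0,0.7],[0,0,0]],[[0,0,0.7],[0,0,0]],[[0,0,0.7],[0,0,0]],[[0,0,0],[0,0,0]]]'

```text
t: 5.18
eef_pos: [571.8, -113.7, 247.0]
tcp_rot: [-3.137, -0.004, 1.924]
ft_force: [-0.4, -0.0, -0.3]
opening: 0.007
```

Run:
```python
from h import *
s=env.read_camera("side");p=env.read_camera("top")
c=[cv2.resize(x["pixels"][130:250,200:360],(800,600),interpolation=cv2.INTER_CUBIC) for x in(s,p)]
cv2.imwrite("pics/s1.png",c[0]);cv2.imwrite("pics/t1.png",c[1])
```

```text
(no output)
```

View pics/s1.png

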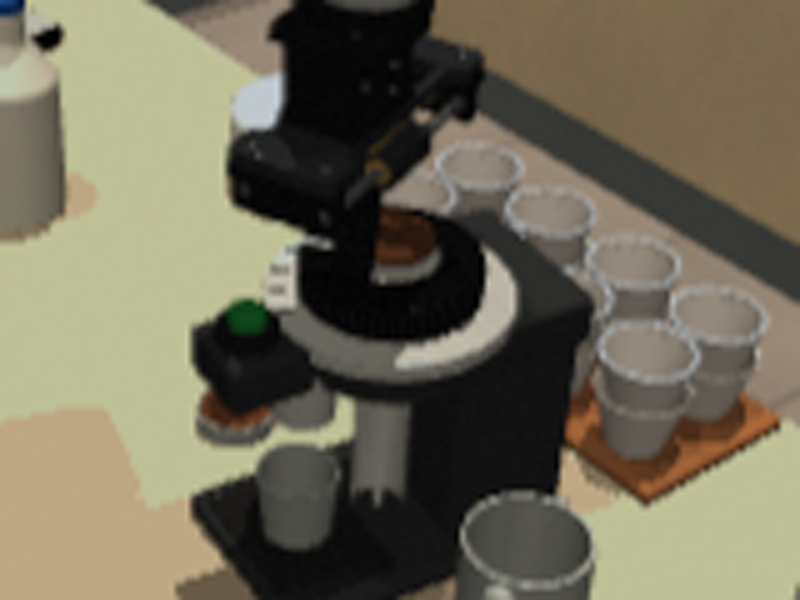

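The picture shows the closed fingertip over the near side of the dial (crop about 355,250), clear of the lid (400,240). The button is untouched. Next I lower it gently.

Request:
drive_tool --increments '[[[0,0,0.3],[0,0,0]],[[0,0,0.1],[0,0,0]],[[0,0,0],[0,0,0]]]'

```text
t: 5.53
eef_pos: [573.1, -113.8, 238.5]
tcp_rot: [-3.142, -0.0, 1.923]
ft_force: [0.4, 0.2, 0.5]
opening: 0.005
```

Request:
drive_tool --increments '[[[0,0,0.1],[0,0,0]],[[0,0,0],[0,0,0]]]'

```text
t: 5.7
eef_pos: [573.1, -113.8, 235.6]
tcp_rot: [3.141, -0.0, 1.923]
ft_force: [-0.1, 0.3, 0.1]
opening: 0.004
```

Request:
drive_tool --increments '[[[0,0,0.1],[0,0,0]],[[0,0,0],[0,0,0]]]'

```text
t: 5.87
eef_pos: [573.0, -113.8, 232.3]
tcp_rot: [-3.141, -0.0, 1.923]
ft_force: [-0.9, 0.2, -0.1]
opening: 0.003
```

Request:
drive_tool --increments '[[[0,0,0.05],[0,0,0]],[[0,0,0],[0,0,0]]]'

```text
t: 6.03
eef_pos: [573.3, -113.9, 231.3]
tcp_rot: [3.141, 0.0, 1.923]
ft_force: [0.2, 0.5, -0.7]
opening: 0.009
```

Request:
drive_tool --increments '[[[0,0,0.03],[0,0,0]],[[0,0,0],[0,0,0]]]'

```text
t: 6.2
eef_pos: [573.3, -114.1, 231.2]
tcp_rot: [3.141, 0.001, 1.923]
ft_force: [-3.6, -0.2, 8.9]
opening: 0.003
```

Request:
drive_tool --increments '[[[0,0,0.02],[0,0,0]],[[0.06,0.001,0],[0,0,0.5]],[[0.06,0.001,0],[0,0,0.5]],[[0.06,0.001,0],[0,0,0.5]],[[0.06,0.001,0],[0,0,0.5]]]'

```text
t: 6.62
eef_pos: [571.4, -107.2, 231.2]
tcp_rot: [3.14, 0.001, 1.761]
ft_force: [-4.0, -0.9, 13.0]
opening: 0.005
```

Request:
drive_tool --increments '[[[0.06,0.001,0],[0,0,0.5]],[[0.06,0.001,0],[0,0,0.5]],[[0.06,0.001,0],[0,0,0.5]],[[0.06,0.001,0],[0,0,0.5]],[[0,0,0],[0,0,0]]]'

```text
t: 7.03
eef_pos: [570.3, -99.5, 231.2]
tcp_rot: [3.14, 0.0, 1.601]
ft_force: [-5.5, 1.4, 13.6]
opening: 0.006
```

Run:
```python
from h import *
s=env.read_camera("side")
cv2.imwrite("pics/s2.png",cv2.resize(s["pixels"][150:210,230:310],(800,600),interpolation=cv2.INTER_CUBIC))
```

```text
(no output)
```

View pics/s2.png

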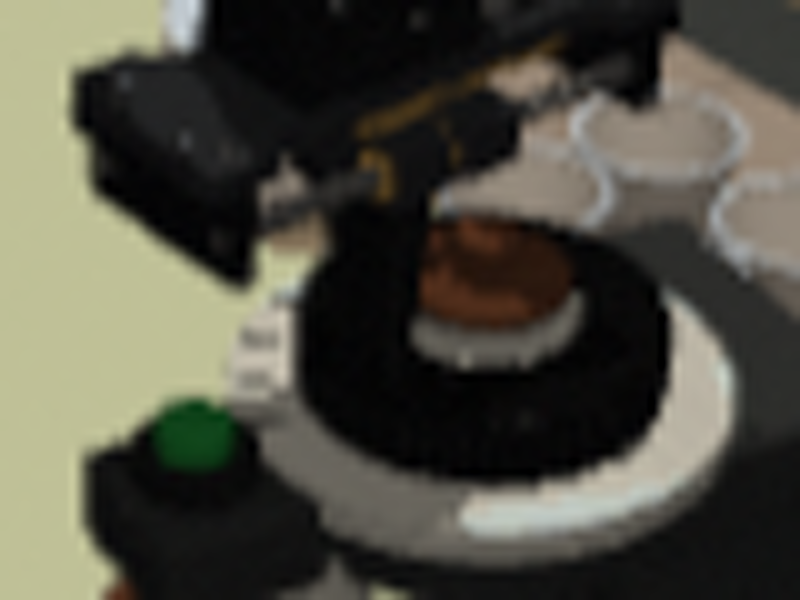

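The line is hidden behind the finger, so it has probably moved. The small tangential force fits the dial following. I continue to the same total angle, lift and look.

Request:
drive_tool --increments '[[[0.06,0.001,0],[0,0,0.5]],[[0.06,0.001,0],[0,0,0.5]],[[0.06,0.001,0],[0,0,0.5]],[[0.06,0.001,0],[0,0,0.5]],[[0.06,0.001,0],[0,0,0.5]]]'

```text
t: 7.5
eef_pos: [570.9, -90.7, 231.2]
tcp_rot: [3.14, 0.0, 1.401]
ft_force: [-4.9, 1.4, 14.7]
opening: 0.0
```

Request:
drive_tool --increments '[[[0.06,0.001,0],[0,0,0.5]],[[0.06,0.001,0],[0,0,0.5]],[[0.06,0.001,0],[0,0,0.5]],[[0,0,0],[0,0,0]],[[0,0,0],[0,0,0]]]'

```text
t: 7.92
eef_pos: [572.0, -85.1, 231.1]
tcp_rot: [3.141, -0.001, 1.283]
ft_force: [-6.0, 3.4, 14.7]
opening: 0.004
```

Request:
drive_tool --increments '[[[0,0,-0.1],[0,0,0]],[[0,0,-0.3],[0,0,0]],[[0,0,-0.8],[0,0,0]],[[0,0,-0.9],[0,0,0]],[[0,0,-0.3],[0,0,0]]]'

```text
t: 8.33
eef_pos: [573.1, -85.8, 305.4]
tcp_rot: [3.137, -0.0, 1.283]
ft_force: [0.3, 0.3, 0.5]
opening: 0.005
```

Request:
drive_tool --increments '[[[0,-1,-0.5],[0,0,0]],[[0,-1,-0.5],[0,0,0]],[[0,-1,-0.5],[0,0,0]],[[0,-1,0],[0,0,0]],[[0,-1,0],[0,0,0]]]'

```text
t: 8.75
eef_pos: [427.1, -42.6, 347.0]
tcp_rot: [3.14, -0.0, 1.283]
ft_force: [0.1, 0.6, 1.0]
opening: 0.003
```

Run:
```python
from h import *
s=env.read_camera("side");p=env.read_camera("top")
c=[cv2.resize(x["pixels"][140:230,220:340],(800,600),interpolation=cv2.INTER_CUBIC) for x in(s,p)]
cv2.imwrite("pics/s3.png",c[0]);cv2.imwrite("pics/t3.png",c[1])
for pic in(p,s):
  for t in["dial_line","house_mark"]:
    print(t,[(np.round(r["point"],1),round(r["score"],2)) for r in env.tip_of(t,pic)[:2]])
```

```text
dial_line [(array([617.6, -37. , 229.2]), 0.88), (array([ 609.6, -249.5,   51.2]), 0.34)]
house_mark [(array([619.4, -39.8, 235.8]), 0.63), (array([ 610.3, -249.7,   55.5]), 0.55)]
dial_line [(array([617.1, -36.6, 233.6]), 0.8), (array([ 620.6, -101.8,  233.7]), 0.5)]
house_mark [(array([616.3, -32.9, 231.2]), 0.76)]
```

View pics/s3.png

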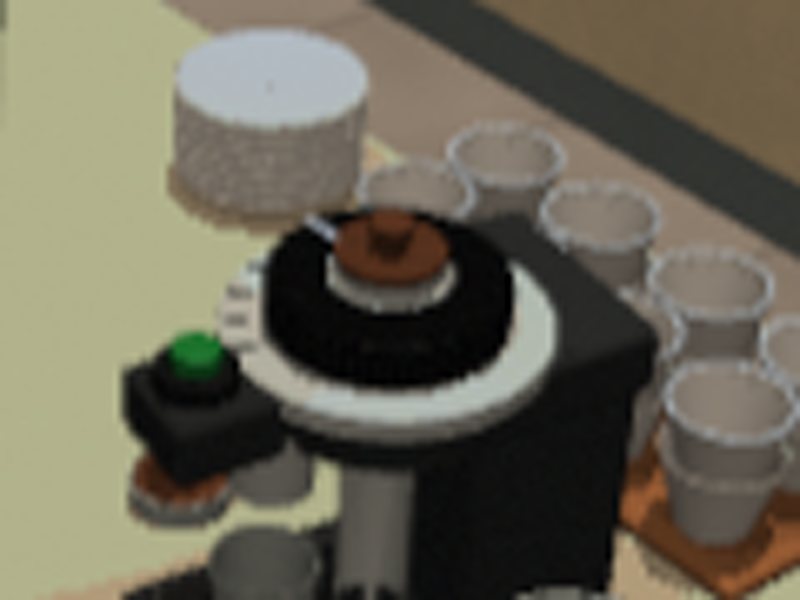

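View pics/t3.png

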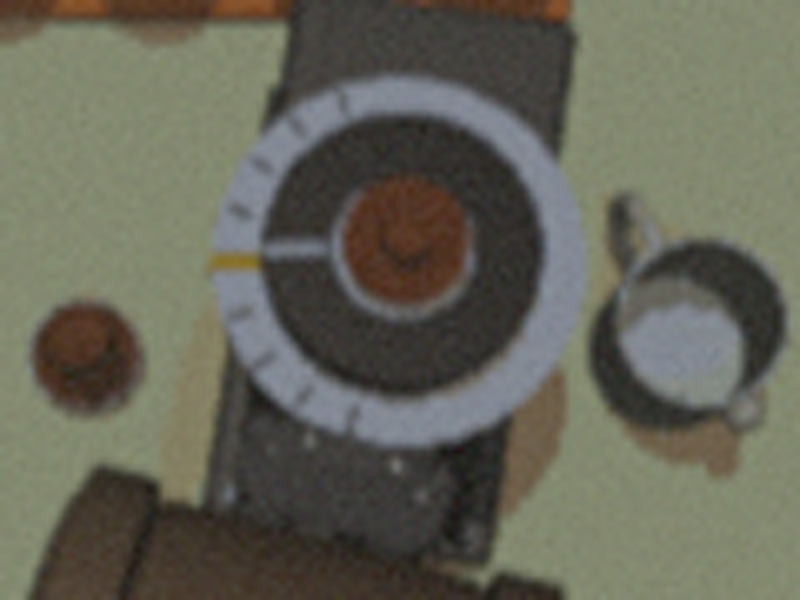

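The top view shows the white line (crop 262–328, 250) in line with the orange bar (235, 262). The small offset looks like parallax, and both networks put line and mark within about 4 mm. I move to the button.

Request:
drive_tool --increments '[[[-0.11,0.78,0],[0,0,0]],[[-0.11,0.78,0],[0,0,0]],[[-0.11,0.78,0],[0,0,0]],[[-0.11,0.78,0],[0,0,0]],[[0,0,0],[0,0,0]]]'

```text
t: 9.47
eef_pos: [517.8, -84.0, 345.0]
tcp_rot: [-3.14, 0.0, 1.282]
ft_force: [-0.6, -0.4, 0.2]
opening: 0.001
```

Run:
```python
from h import *
p=cv2.imread("pics/t3.png")
q=env.read_camera("top")
for u in [(262,250),(328,248)]:
    w=atz(q,220+u[0]*.15,140+u[1]*.15,231);print(w, np.arctan2(w[1]+98.5,w[0]-616))
w=atz(q,220+235*.15,140+262*.15,205);print(w,np.arctan2(w[1]+98.5,w[0]-616))
print(env.state()["eef_pos"])
```

```text
[614.22420012 -39.28386763 231.        ] 1.6007757895700159
[615.27488108 -67.31829928 231.        ] 1.5940467664572369
[613.93538207 -27.65284142 205.        ] 1.59992994084583
[516.10482007 -83.19197475 344.98622256]
```

Line and orange bar both come out at 1.600 rad, so the dial is in the right click. Descending on the button.

Request:
drive_tool --increments '[[[0,-0.08,0.9],[0,0,0]],[[0,0,0.9],[0,0,0]],[[0,0,0.9],[0,0,0]],[[0,0,0.8],[0,0,0]],[[0,0,0],[0,0,0]]]'

```text
t: 9.93
eef_pos: [510.1, -80.9, 237.6]
tcp_rot: [-3.134, -0.0, 1.283]
ft_force: [0.8, -0.8, 0.6]
opening: 0.006
```

Request:
drive_tool --increments '[[[0,0,0.15],[0,0,0]],[[0,0,0],[0,0,0]]]'

```text
t: 10.1
eef_pos: [512.3, -81.5, 237.7]
tcp_rot: [3.141, -0.0, 1.283]
ft_force: [-0.4, -0.6, -0.2]
opening: 0.004
```

Run:
```python
from h import *
s=env.read_camera("side")
cv2.imwrite("pics/s4.png",cv2.resize(s["pixels"][140:230,220:340],(800,600),interpolation=cv2.INTER_CUBIC))
```

```text
(no output)
```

View pics/s4.png

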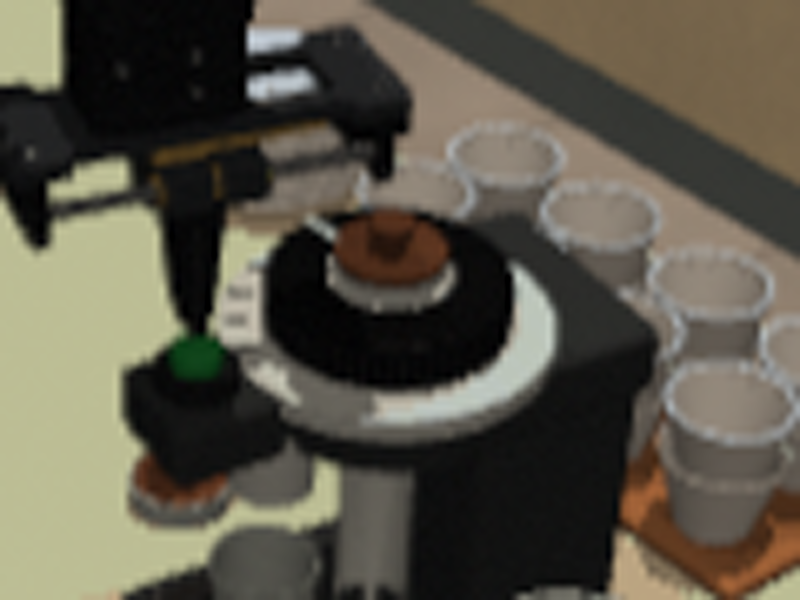

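The fingertip (crop 195,325) is just above the green button (195,355) and centred, and the line is still at the mark. Pressing about 19 mm in small steps while watching the force.

Request:
drive_tool --increments '[[[0,0,0.25],[0,0,0]],[[0,0,0.15],[0,0,0]],[[0,0,0],[0,0,0]]]'

```text
t: 10.4
eef_pos: [511.8, -81.5, 224.6]
tcp_rot: [-3.141, -0.0, 1.283]
ft_force: [-0.1, 0.2, -0.0]
opening: 0.005
```

Request:
drive_tool --increments '[[[0,0,0.1],[0,0,0]],[[0,0,0.1],[0,0,0]],[[0,0,0],[0,0,0]]]'

```text
t: 10.65
eef_pos: [512.1, -81.5, 219.0]
tcp_rot: [3.141, -0.0, 1.283]
ft_force: [-0.6, -0.3, 3.9]
opening: 0.005
```

Request:
drive_tool --increments '[[[0,0,0.05],[0,0,0]],[[0,0,0],[0,0,0]],[[0,0,0],[0,0,0]]]'

```text
t: 10.9
eef_pos: [512.1, -81.5, 218.2]
tcp_rot: [3.141, -0.0, 1.283]
ft_force: [-2.4, 1.2, 7.5]
opening: 0.005
```

Request:
drive_tool --increments '[[[0,0,0.03],[0,0,0]],[[0,0,0],[0,0,0]],[[0,0,0],[0,0,0]]]'

```text
t: 11.15
eef_pos: [512.2, -81.6, 218.1]
tcp_rot: [3.14, -0.0, 1.283]
ft_force: [-4.4, 1.8, 16.6]
opening: 0.006
```

Request:
drive_tool --increments '[[[0,0,-0.3],[0,0,0]],[[0,0,-0.8],[0,0,0]],[[0,0,-0.9],[0,0,0]],[[0,0,-0.9],[0,0,0]],[[0,0,-0.9],[0,0,0]]]'

```text
t: 11.57
eef_pos: [511.8, -81.5, 332.0]
tcp_rot: [-3.141, -0.0, 1.283]
ft_force: [0.0, 0.3, -0.3]
opening: 0.005
```

Request:
drive_tool --increments '[[[0.5,-0.8,0],[0,0,0]],[[0.5,-0.8,0],[0,0,0]],[[0.8,-0.4,0],[0,0,0]],[[0.8,0,0],[0,0,0]],[[0.8,0,0],[0,0,0]]]'

```text
t: 11.98
eef_pos: [483.1, 34.4, 331.3]
tcp_rot: [3.141, -0.0, 1.282]
ft_force: [0.5, -0.1, 0.2]
opening: 0.002
```

Request:
drive_tool --increments '[[[0.8,0,0],[0,0,0]],[[0.8,0,0],[0,0,0]],[[0.8,0,0],[0,0,0]],[[0,0,0],[0,0,0]],[[0,0,0],[0,0,0]]]'

```text
t: 12.4
eef_pos: [503.9, 103.1, 330.5]
tcp_rot: [-3.141, 0.0, 1.285]
ft_force: [0.1, -0.4, -0.3]
opening: 0.005
```

Run:
```python
from h import *
s=env.read_camera("side");p=env.read_camera("top")
c=[cv2.resize(x["pixels"][140:230,220:340],(400,300),interpolation=cv2.INTER_CUBIC) for x in(s,p)]
cv2.imwrite("pics/e5.png",np.hstack(c))
for pic in(p,s):
  for t in["dial_line","house_mark","start_top"]:
    print(t,[(np.round(r["point"],1),round(r["score"],2)) for r in env.tip_of(t,pic)[:1]])
```

```text
dial_line [(array([617. , -37.6, 230.5]), 0.81)]
house_mark [(array([619.4, -41.1, 235.6]), 0.63)]
start_top [(array([517.5, -82.6, 221.6]), 0.61)]
dial_line [(array([616.8, -37.2, 230. ]), 0.93)]
house_mark [(array([615.9, -35.2, 232.2]), 0.67)]
start_top [(array([614.9, -33.3, 228.8]), 0.63)]
```

View pics/e5.png

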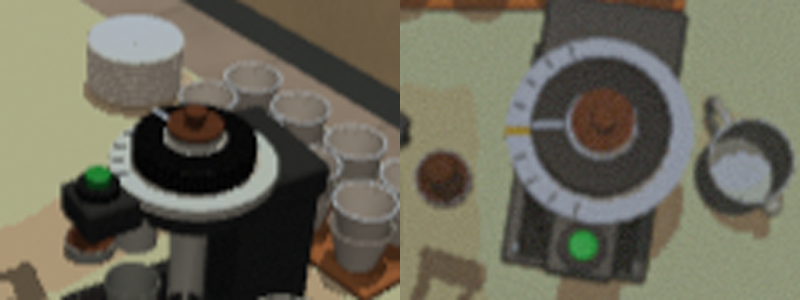

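The line is at the orange mark (right half, about 530,127). The button is up (582,245) and the lid, pitcher and tamper have not moved. The arm is clear.

```bash
python3 -c "
from cell import env
print(env.job_done())"
```

```text
the job is handed in; nothing more can be done
None
```

The grind dial is set to the orange house mark and the start button has been pressed and released. I handed the job in at about 12.6 s on the robot's clock; the interface gives no verdict.

**Dial:** I turned it clockwise by two clicks with the closed fingertip on its top, pressing with about 14 N. After I lifted off, the white line and the orange bar measured the same angle in the top view (both 1.600 rad).

**Button:** I pressed the green button until it stopped at TCP height 218.1 mm with 16.6 N, which matches the full 6 mm of travel. I then lifted off and moved clear.

**Final check:** In the last pictures the line is still at the mark, the button is up, and the lid, pitcher and tamper have not moved. The force reading was near zero, so the robot was touching nothing. I did not re-measure the dosing cup, saucer, cup, portafilter or milk bottle; the arm stayed well above them throughout.

**Disagreements:**
- The network's start-button point was wrong in one early top picture and in the last side picture. I used the green pixels with the calibration instead.
- The network's house-mark point scattered by about 5 mm.

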